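# Line up the squeeze bottles by size beside the mixing bowl

### The job

Stand the four squeeze bottles on the row of rubber pads in order of size, one centred upright on each pad, with the largest on the pad next to the black mixing bowl and the smallest on the pad next to the mug. Do not let any bottle fall over, and leave the bowl and the mug where they are.

Things in the scene. Friction and masses are not known exactly. Their poses are not given: they have to be found in the camera images.
- bottle_a: The smallest of four loose squeeze bottles of white plastic with grey collar and nozzle. Round straight body 40 mm in diameter, 58 mm high to its flat shoulder; collar (26 mm wide) and pointed red-tipped nozzle rise 34 mm more (92 mm in all). Starts upright on the bench (z = 0). Origin: centre of its underside; z up. Mass 0.04 to 0.08 kg.
- bottle_b: The second smallest of four loose squeeze bottles of white plastic with grey collar and nozzle. Round straight body 47 mm in diameter, 80 mm high to its flat shoulder; collar (26 mm wide) and pointed red-tipped nozzle rise 34 mm more (114 mm in all). Starts upright on the bench (z = 0). Origin: centre of its underside; z up. Mass 0.07 to 0.14 kg.
- bottle_c: The second largest of four loose squeeze bottles of white plastic with grey collar and nozzle. Round straight body 54 mm in diameter, 102 mm high to its flat shoulder; collar (26 mm wide) and pointed red-tipped nozzle rise 34 mm more (136 mm in all). Starts upright on the bench (z = 0). Origin: centre of its underside; z up. Mass 0.10 to 0.21 kg.
- bottle_d: The largest of four loose squeeze bottles of white plastic with grey collar and nozzle. Round straight body 60 mm in diameter, 124 mm high to its flat shoulder; collar (26 mm wide) and pointed red-tipped nozzle rise 34 mm more (158 mm in all). Starts upright on the bench (z = 0). Origin: centre of its underside; z up. Mass 0.15 to 0.31 kg.
- pad1: Fixed black rubber disc, 68 mm in diameter, 4 mm thick, one of four alike in a row, 75 to 90 mm apart, on a fixed flat wooden board (345 x 100 x 12 mm). Origin: centre of its underside (z = 12 mm); top face at z = 16 mm. y axis along the row. The pad at the row's left (+y) end.
- pad2: Fixed black rubber disc, 68 mm in diameter, 4 mm thick, one of four alike in a row, 75 to 90 mm apart, on a fixed flat wooden board (345 x 100 x 12 mm). Origin: centre of its underside (z = 12 mm); top face at z = 16 mm. y axis along the row. Second pad from the left (+y) end.
- pad3: Fixed black rubber disc, 68 mm in diameter, 4 mm thick, one of four alike in a row, 75 to 90 mm apart, on a fixed flat wooden board (345 x 100 x 12 mm). Origin: centre of its underside (z = 12 mm); top face at z = 16 mm. y axis along the row. Third pad from the left (+y) end.
- pad4: Fixed black rubber disc, 68 mm in diameter, 4 mm thick, one of four alike in a row, 75 to 90 mm apart, on a fixed flat wooden board (345 x 100 x 12 mm). Origin: centre of its underside (z = 12 mm); top face at z = 16 mm. y axis along the row. The pad at the row's right (-y) end.
- bowl: Black plastic mixing bowl, 132 mm across the rim, 66 mm high, loose on the bench just beyond one end of the row of pads (either end, about 130 mm from the nearest pad's centre). Origin: centre of its underside. It shows which end of the row takes the largest bottle; it stays where it is.
- mug: White coffee mug, 78 mm in diameter and 90 mm high with a side handle, loose on the bench just beyond the other end of the row (about 130 mm from the nearest pad's centre). Origin: centre of its underside. It stays where it is.

How it is judged (in metres and radians):
At the end, for the whole second after the job is handed in: Each bottle stands upright (within 0.1 rad) and at rest on its own pad, centred within 13 mm, released; counted from the bowl's end of the row to the mug's the order is largest, second largest, second smallest, smallest; bowl and mug are within 20 mm of where they began (((horizontal distance between bowl and pad1 below 0.2 m and horizontal distance between mug and pad4 below 0.2 m and horizontal distance between bottle_d and pad1 below 0.013 m and horizontal distance between bottle_c and pad2 below 0.013 m and horizontal distance between bottle_b and pad3 below 0.013 m and horizontal distance between bottle_a and pad4 below 0.013 m) or (horizontal distance between bowl and pad4 below 0.2 m and horizontal distance between mug and pad1 below 0.2 m and horizontal distance between bottle_a and pad1 below 0.013 m and horizontal distance between bottle_b and pad2 below 0.013 m and horizontal distance between bottle_c and pad3 below 0.013 m and horizontal distance between bottle_d and pad4 below 0.013 m)) and angle between each of bottle_a, bottle_b, bottle_c, bottle_d's own z axis and vertical below 0.1 rad and height (world z) of bottle_a between 0.011 and 0.022 m and linear speed of each of bottle_a, bottle_b, bottle_c, bottle_d below 0.02 m/s and angular speed of each of bottle_a, bottle_b, bottle_c, bottle_d below 0.2 rad/s and height (world z) of bottle_b between 0.011 and 0.022 m and height (world z) of bottle_c between 0.011 and 0.022 m and height (world z) of bottle_d between 0.011 and 0.022 m and distance of each of bowl, mug from where it was at the start of the episode below 0.02 m); the robot touches nothing.
It fails at once if a bottle is tipped over (angle between any of bottle_a, bottle_b, bottle_c, bottle_d's own z axis and vertical above 0.7 rad).
It fails at once if the bowl is pushed from its place (distance of bowl from where it was at the start of the episode above 0.03 m).
It fails at once if the mug is pushed from its place (distance of mug from where it was at the start of the episode above 0.03 m).
It also fails if it takes over 112 s, if anything falls off the work surface, if the arm or the gripper's body presses on something with over 40 N, if the wrist force passes 120 N, or if a joint passes its speed limit or range.

### The arm

A 6-joint arm with a two-finger parallel gripper is mounted at the origin on the work surface. World frame = base frame: x ahead of the robot, y to its left, z up, the work surface at z = 0. Lengths are in mm, angles in rad, forces in N, time in s.
With the tool pointing down it reaches from about 300 to 775 mm from the base axis. Payload 14.6 kg.
Tool frame: the origin (TCP) lies at the very end of the fingers, on their centre line; the grasp point (between the pads) lies 19 mm behind it; x points along the fingers, y is the direction in which the jaws open and shut, and the axes are right-handed (so a half turn about x gives the same grasp; the last joint's range is limited). The gripper opens to 94 mm and grips with 3 to 60 N. Pads are 16 mm wide; open, the fingers measure 119 mm over their backs; the gripper's body (75 mm by 177 mm) begins 78 mm behind the grasp point.
Start: joints at [1.134, 0.3, 1.521, -0, 1.321, -0.067], TCP at [198.783, 512.811, 205.446] pointing down, gripper open.
Joint ranges: [-3.03, 3.03], [-0.79, 2.21], [0.23, 2.52], [-1.04, 4.18], [0, 3.07], [-2.55, 2.55]. Speed limits (rad/s): [2.22, 2.22, 2.57, 3.14, 3.14, 3.14].

### API

Orientations are given as a unit quaternion [w, x, y, z].
In Python, from cell import observe, get_image, camera_params, finish_job gives the robot as it stands.
- The arm moves only by the tool step_arm, never from a script. Its argument "plan" is a list that holds one entry, the list of rows, each a list of 7 numbers: the shift along the tool's x, y, z in cm, then the turn, a rotation vector about the tool's x, y, z in rad, then the gripper's target within -1 to 1 (shut at 1, half-way at 0, fully open at -1). In form: [[[dx, dy, dz, ax, ay, az, gripper], ...]]. A call has exactly 5 rows; each row shifts and turns the commanded pose from where the row before left it, along the tool's axes as they then stand; what a row does not reach is not made up. A row lasts 1/12 s, in which the tool goes at most 41.7 mm and 7.16 degrees, less where a joint would pass 70% of its speed; a pose out of reach is approached as far as the arm can. A call is refused whole if a number of a shift passes 4.17 or a number of a turn 0.125, either way. A call with a gripper value outside its range is refused whole. The fingers move at their own pace and stop on an object; "newtons" is the grip in N (left out, the last holds). Time passes only in rows, so rows that do not move let the fingers close, or fill a call up. It gives the time, the measured TCP pose, the force and the opening at its end, in the units of the state.
- observe(): the state, without advancing time (a new reading comes with each control period).
- get_image(name): name is "side" or "top" or "wrist"; returns the picture (384x512x3 uint8, blue, green, red); there is no depth.
- camera_params(name): a dict with "K" (3x3 intrinsics, pixels), "world_to_cam" (4x4, takes a point from world to camera coordinates). Camera axes: x right, y up, looking along -z (the intrinsics and any distortion apply to the point x, -y, -z); pixel columns grow to the right and rows downward; lengths in mm; the calibration is good to about 2 mm. A picture is of the moment at which its call begins: read the wrist's pose just before it. camera_params takes no time and is no camera call; for the wrist camera it gives the pose at the moment of the call.
- finish_job(): hands the job in, once; it reports no verdict.
The state is a dict: "time": time; "q": joint angles; "qd": joint speeds; "joint_torque": joint torques, N m; "tcp_pos": TCP position; "tool_rot": TCP orientation; "contact_force": force on the tool from outside, world axes, zero at the start; "ft_torque": the same for the moment, N m; "gripper_width": finger opening in mm.
Only numpy, scipy, OpenCV 4.12 (cv2) and the standard library are available. Lean on these libraries where they do the work, as an engineer would, in place of code of your own. Each camera call takes 0.05 s, during which the arm holds its last target.

## Working session

There is one attempt and no reset: what is moved stays moved. The work goes in short steps, Python scripts to look and compute and a tool call to move; the robot and the scene stay as the last step left them, time stands still between calls to the robot, and variables do not carry over. Pictures are saved under pics/ and viewed, and the job is handed in when it is done.

Besides the shell and the picture viewer there is one more tool, called after ">>>" as a command line: name --argument value ..., lists and objects as JSON in quotes. step_arm: Moves the arm, as the interface text tells. Its arguments: {"type":"object","properties":{"plan":{"type":"array"},"newtons":{"type":"number"}},"required":["plan"]}

```bash
mkdir -p pics; ls
python3 - <<'E'
from cell import *
import cv2
print(observe())
for n in("side","top"):
    cv2.imwrite(f"pics/{n}0.png",get_image(n)); p=camera_params(n); print(n,p)
E
```

```text
pics
{'time': 0.0, 'q': array([ 1.13441972e+00,  3.00475330e-01,  1.52160488e+00,  8.15765189e-08,
        1.32072577e+00, -6.66132580e-02]), 'qd': array([-0.00221773,  0.00046995, -0.00014758, -0.00023094,  0.00017369,
        0.00184633]), 'joint_torque': array([-9.05595675e-05, -5.31807411e+01, -3.52734840e+01,  7.07485923e-02,
        2.43849086e-02, -1.08827867e-04]), 'tcp_pos': array([198.65794988, 512.56888842, 204.87395187]), 'tool_rot': array([ 0.69494937,  0.12957211,  0.69516292, -0.13040306]), 'contact_force': array([ 0.30412395, -0.48333835, -0.42335979]), 'ft_torque': array([-0.01074897,  0.07356021, -0.01089647]), 'gripper_width': 93.71370212154639}
side {'K': array([[443.308703  ,   0.        , 255.78447704],
       [  0.        , 443.308703  , 186.01852536],
       [  0.        ,   0.        ,   1.        ]]), 'world_to_cam': array([[-9.39033551e-01, -3.43782020e-01, -5.46924742e-03,
         5.32688026e+02],
       [ 2.47543610e-01, -6.87028803e-01,  6.83164391e-01,
        -1.61218540e+02],
       [-2.38617165e-01,  6.40160407e-01,  7.30244139e-01,
        -8.17214662e+02],
       [ 0.00000000e+00,  0.00000000e+00,  0.00000000e+00,
         1.00000000e+00]])}
top {'K': array([[458.15655457,   0.        , 251.71528465],
       [  0.        , 458.15655457, 188.9186501 ],
       [  0.        ,   0.        ,   1.        ]]), 'world_to_cam': array([[ 1.30658403e-02, -9.99370231e-01,  3.29912928e-02,
         1.38913768e+01],
       [ 9.85651199e-01,  1.84254494e-02,  1.67786224e-01,
        -5.56051061e+02],
       [-1.68288437e-01,  3.03256393e-02,  9.85271210e-01,
        -8.70994159e+02],
       [ 0.00000000e+00,  0.00000000e+00,  0.00000000e+00,
         1.00000000e+00]])}
```

View pics/top0.png

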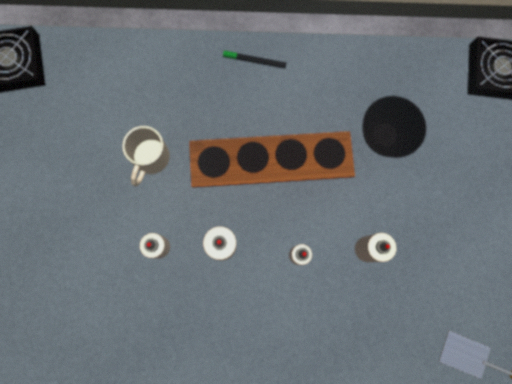

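View pics/side0.png

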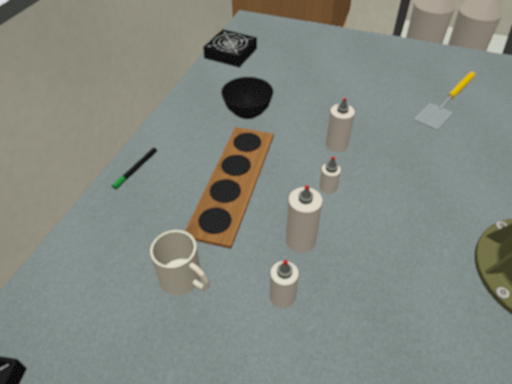

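```bash
cat > h.py <<'E'
from cell import *
import cv2,numpy as np
from scipy.spatial.transform import Rotation as R
def ray(name,uv,z,p=None):
    p=p or camera_params(name);K=p["K"];T=p["world_to_cam"]
    d=np.linalg.inv(K)@[uv[0],uv[1],1];d=np.array([d[0],-d[1],-d[2]])
    Rw=T[:3,:3].T;c=-Rw@T[:3,3];d=Rw@d
    return (c+d*(z-c[2])/d[2])[:2]
def rot():
    q=observe()["tool_rot"];return R.from_quat(q[[1,2,3,0]])
E
cat > m.py <<'E'
from h import *
im=cv2.imread("pics/top0.png");g=im.min(2);hs=im.max(2)
# bottles: white shoulder, fill hole
n,l,s,c=cv2.connectedComponentsWithStats((g>150).astype(np.uint8))
hh={}
for i in range(1,n):
    if s[i][4]>80:
        m=(l==i).astype(np.uint8);cn=max(cv2.findContours(m,cv2.RETR_EXTERNAL,2)[0],key=cv2.contourArea);h=cv2.convexHull(cn)
        print("W",s[i],cv2.minEnclosingCircle(h),[ray("top",cv2.minEnclosingCircle(h)[0],z).round(1) for z in (58,80,102,124)])
n,l,s,c=cv2.connectedComponentsWithStats((hs<40).astype(np.uint8))
for i in range(1,n):
    if s[i][4]>300: print("B",s[i],c[i],ray("top",c[i],16).round(1),ray("top",c[i],66).round(1))
print(rot().as_matrix().round(3))
E
python3 m.py
```

```text
W [122 125  41  54 801] ((140.5, 152.0), 27.354257583618164) [array([624.2, 245.4]), array([618.7, 240.6]), array([613.2, 235.8]), array([607.7, 231. ])]
W [203 226  34  34 753] ((219.2910919189453, 242.5849609375), 16.90778923034668) [array([447.3,  84.4]), array([446.2,  83.6]), array([445.1,  82.8]), array([443.9,  81.9])]
W [139 233  25  25 357] ((151.30702209472656, 244.88597106933594), 12.778995513916016) [array([441. , 214.9]), array([440. , 210.9]), array([439. , 206.8]), array([438.1, 202.8])]
W [368 232  29  30 499] ((382.34564208984375, 246.7281951904297), 14.73235034942627) [array([ 444. , -233.9]), array([ 442.9, -226.9]), array([ 441.9, -219.9]), array([ 440.8, -212.9])]
W [292 244  21  21 219] ((301.5, 254.0), 10.594910621643066) [array([427.7, -75.2]), array([427. , -72.1]), array([426.4, -69. ]), array([425.7, -65.9])]
B [   0   27   45   65 1109] [26.86744815 63.75924256] [823.1 505.7] [800.6 481.3]
B [ 468   38   44   61 1082] [482.9103512   71.87523105] [ 832.3 -484.7] [ 809.2 -456.1]
B [ 364   97   61   59 2833] [393.76279562 126.57571479] [ 702.2 -281. ] [ 686.1 -263.3]
B [277 141  28  27 373] [290.73458445 154.15817694] [636.8 -59.4] [624.2 -53.5]
B [316 140  27  27 357] [329.82072829 152.86554622] [ 641.3 -142.2] [ 628.5 -131.9]
B [239 144  28  27 408] [252.40686275 156.34068627] [630.3  21.2] [618.1  22.8]
[[-0.     0.361  0.932]
 [-0.001  0.932 -0.361]
 [-1.    -0.001 -0.   ]]
```

```bash
cat > p.py <<'E'
from h import *
im=cv2.imread("pics/top0.png");roi=cv2.resize(im[120:200,180:365],None,fx=4,fy=4,interpolation=cv2.INTER_CUBIC);cv2.imwrite("pics/roi.png",roi)
r=im[:,:,2]
n,l,s,c=cv2.connectedComponentsWithStats((r[:]<62).astype(np.uint8))
for i in range(1,n):
    if 300<s[i][4]<1500:
        cn=max(cv2.findContours((l==i).astype(np.uint8),cv2.RETR_EXTERNAL,2)[0],key=cv2.contourArea)
        e=cv2.fitEllipse(cn); print(s[i],np.round(e[0],1),np.round(e[1],1),ray("top",e[0],16).round(1))
E
python3 p.py
```

```text
[   0   26   45   67 1334] [14.4 58.3] [57.6 60.9] [834.7 533.1]
[ 468   37   44   63 1492] [493.  68.] [51.8 58.1] [ 842.  -508.1]
[223  51  63  17 367] [251.7  58.9] [ 5.7 89. ] [848.1  25.5]
[315 139  29  29 677] [329.1 152.9] [27.9 29.3] [ 641.1 -140.6]
[276 140  30  29 689] [290.6 154.1] [28.2 29.3] [636.9 -59.2]
[238 142  30  30 697] [252.4 156.8] [28.5 29.5] [629.4  21.2]
[199 147  30  30 702] [213.5 161.5] [28.7 29.6] [617.5 102.3]
```

View pics/roi.png

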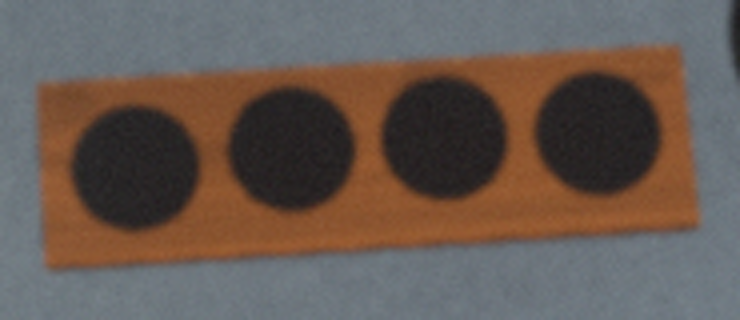

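>>> step_arm --plan '[[[-0.8,0,0,0.12,0,0,-1],[-0.8,0,0,0.12,0,0,-1],[-0.8,0,0,0.12,0,0,-1],[-0.8,0,0,0.12,0,0,-1],[-0.8,0,0,0.12,0,0,-1]]]' --newtons 20

```text
time: 0.52
tcp_pos: [198.7, 512.7, 245.5]
tool_rot: [0.625, 0.331, 0.625, -0.332]
contact_force: [0.1, -0.0, -0.4]
gripper_width: 93.8
```

>>> step_arm --plan '[[[0,0,0,0.12,0,0,-1],[0,0,0,0.12,0,0,-1],[0,0,0,0.12,0,0,-1],[0,0,0,0.12,0,0,-1],[0,0,0,0.12,0,0,-1]]]'

```text
time: 0.93
tcp_pos: [198.7, 512.7, 245.1]
tool_rot: [-0.499, -0.501, -0.499, 0.501]
contact_force: [-0.1, 0.3, 0.4]
gripper_width: 94.2
```

>>> step_arm --plan '[[[0,1.6,2.9,0,0,0,-1],[0,1.6,2.9,0,0,0,-1],[0,1.6,2.9,0,0,0,-1],[0,1.6,2.9,0,0,0,-1],[0,1.6,2.9,0,0,0,-1]]]'

```text
time: 1.35
tcp_pos: [279.2, 366.4, 245.2]
tool_rot: [0.5, 0.499, 0.5, -0.5]
contact_force: [1.1, 1.9, -0.1]
gripper_width: 93.8
```

>>> step_arm --plan '[[[0,1.6,2.9,0,0,0,-1],[0,1.6,2.9,0,0,0,-1],[0,1.6,2.9,0,0,0,-1],[0,1.6,2.9,0,0,0,-1],[0,1.6,2.9,0,0,0,-1]]]'

```text
time: 1.77
tcp_pos: [359.4, 221.4, 245.4]
tool_rot: [0.5, 0.5, 0.5, -0.5]
contact_force: [0.6, 0.2, 0.8]
gripper_width: 94.1
```

>>> step_arm --plan '[[[0,1.7,2.9,0,0,0,-1],[0,1.7,2.9,0,0,0,-1],[0,1.7,2.9,0,0,0,-1],[0,1.7,2.9,0,0,0,-1],[0,1.7,2.4,0,0,0,-1]]]'

```text
time: 2.18
tcp_pos: [444.7, 81.1, 245.4]
tool_rot: [0.5, 0.5, 0.5, -0.5]
contact_force: [-0.0, 0.9, 0.3]
gripper_width: 94.1
```

Run:
```python
from h import *
p=camera_params("wrist");o=observe();im=get_image("wrist");cv2.imwrite("pics/w1.png",im);print(o["tcp_pos"],rot().as_matrix().round(3).tolist());print(p)
```

```text
[444.66046239  81.06009698 245.36170731] [[-0.0, 1.0, -0.001], [-0.001, -0.001, -1.0], [-1.0, -0.0, 0.001]]
{'K': array([[285.70071343,   0.        , 251.01627795],
       [  0.        , 285.70071343, 189.50864374],
       [  0.        ,   0.        ,   1.        ]]), 'world_to_cam': array([[ 9.99999881e-01,  4.72482126e-04,  1.18164618e-04,
        -4.46230017e+02],
       [-4.21779361e-04,  9.61454762e-01, -2.74962839e-01,
        -3.90996895e+01],
       [-2.43524962e-04,  2.74962757e-01,  9.61454847e-01,
        -4.52460579e+02],
       [ 0.00000000e+00,  0.00000000e+00,  0.00000000e+00,
         1.00000000e+00]])}
```

View pics/w1.png

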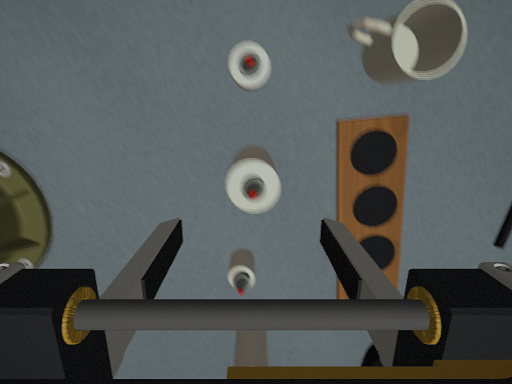

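Run:
```python
from h import *
for n,uv,z in(("d",(252.5,185.5),124),("b",(249.5,65),80),("pad1",(373.5,152.5),16),("pad2",(375,206),16),("tip d",(252,194),158)): print(n,ray("wrist",uv,z).round(1))
```

```text
d [449.8  78.2]
b [446.7 205.2]
pad1 [623.7  97.6]
pad2 [635.5  16.5]
tip d [449.2  78.9]
```

>>> step_arm --plan '[[[2,0.2,0.1,0,0,0,-1],[2,0,0,0,0,0,-1],[2,0,0,0,0,0,-1],[2,0,0,0,0,0,-1],[2,0,0,0,0,0,-1]]]'

```text
time: 2.65
tcp_pos: [446.0, 82.0, 144.4]
tool_rot: [0.5, 0.5, 0.5, -0.5]
contact_force: [0.2, -0.2, -0.8]
gripper_width: 93.7
```

>>> step_arm --plan '[[[2,0,0,0,0,0,-1],[2,0,0,0,0,0,-1],[1.5,0,0,0,0,0,-1],[1,0,0,0,0,0,-1],[0,0,0,0,0,0,-0.2]]]'

```text
time: 3.07
tcp_pos: [445.2, 82.0, 78.7]
tool_rot: [0.499, 0.499, 0.501, -0.501]
contact_force: [-0.3, 0.1, -0.4]
gripper_width: 90.1
```

>>> step_arm --plan '[[[0,0,0,0,0,0,-0.2],[0,0,0,0,0,0,0],[0,0,0,0,0,0,0.2],[0,0,0,0,0,0,1],[0,0,0,0,0,0,1]]]' --newtons 15

```text
time: 3.48
tcp_pos: [446.4, 82.1, 80.9]
tool_rot: [0.5, 0.5, 0.5, -0.5]
contact_force: [-0.1, -0.2, 2.8]
gripper_width: 60.2
```

>>> step_arm --plan '[[[0,0,0,0,0,0,1],[0,0,0,0,0,0,1],[0,0,0,0,0,0,1],[0,0,0,0,0,0,1],[0,0,0,0,0,0,1]]]' --newtons 25

```text
time: 3.9
tcp_pos: [446.4, 82.1, 80.9]
tool_rot: [0.5, 0.5, 0.5, -0.5]
contact_force: [-2.6, -0.7, 6.7]
gripper_width: 60.1
```

>>> step_arm --plan '[[[-1,0,0,0,0,0,1],[-2,0,0,0,0,0,1],[-2,0,0,0,0,0,1],[-2,0,0,0,0,0,1],[-1,0,0,0,0,0,1]]]'

```text
time: 4.32
tcp_pos: [446.8, 82.1, 163.0]
tool_rot: [0.501, 0.5, 0.5, -0.499]
contact_force: [-0.1, -0.3, -2.5]
gripper_width: 60.0
```

Run:
```python
from h import *
o=observe();print(o["tcp_pos"],o["gripper_width"],o["contact_force"]);cv2.imwrite("pics/t2.png",get_image("top"));cv2.imwrite("pics/s2.png",get_image("side"));cv2.imwrite("pics/w2.png",get_image("wrist"))
a=[cv2.imread(f"pics/{k}2.png") for k in"tw"]
cv2.imwrite("pics/c2.png",cv2.resize(np.hstack(a),(800,300)))
```

```text
[446.79823183  82.12019184 163.03032963] 59.97757236869043 [-0.08561044 -0.28238945 -2.53753826]
```

View pics/c2.png

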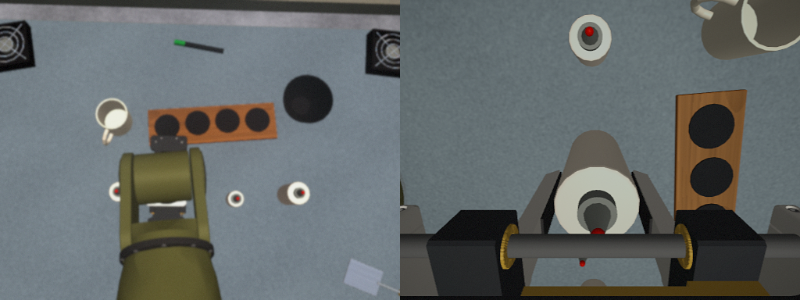

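View pics/s2.png

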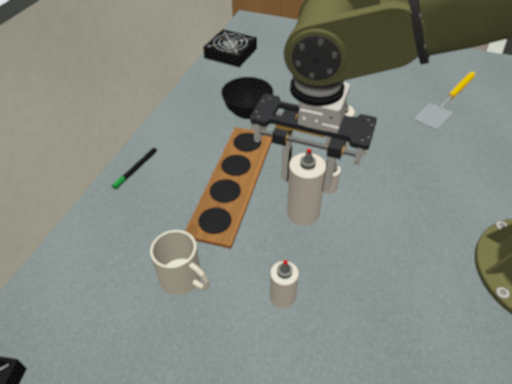

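View pics/w2.png

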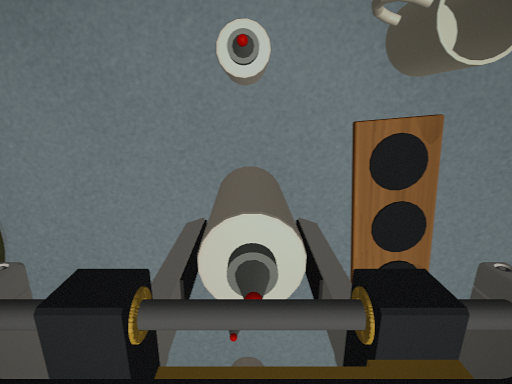

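Run:
```python
from h import *
def proj(n,P,p=None):
    p=p or camera_params(n);c=p["world_to_cam"]@np.r_[P,1];v=p["K"]@[c[0],-c[1],-c[2]];return (v/v[2])[:2]
# predicted shoulder rim if bottle axis at TCP
t=np.linspace(0,2*np.pi,9)[:-1]
for dy in(0,):
  for a in t: print(proj("wrist",[446.8+30*np.cos(a),82.1+dy+30*np.sin(a),206]).round(1),end=" ")
print()
# side prediction
for a in t: print(proj("side",[446.8+30*np.cos(a),82.1+30*np.sin(a),206]).round(0),end=" ")
print(proj("side",[446.8,82.1,240]))
print(ray("wrist",(394,162),16),ray("wrist",(394,226),16))
```

```text
[306.2 267.8] [291.1 230.7] [249.3 214.5] [207.4 230.7] [192.4 267.8] [210.6 302.1] [249.3 315.6] [288.  302.1] 
[290. 161.] [291. 171.] [302. 178.] [317. 177.] [325. 170.] [323. 160.] [312. 153.] [298. 154.] [309.02556262 149.75302872]
[611.85596294 103.67386965] [622.84132703  24.45876805]
```

Run:
```python
from h import *
im=cv2.imread("pics/side0.png")
n,l,s,c=cv2.connectedComponentsWithStats((im[:,:,2]<62).astype(np.uint8))
for i in range(1,n):
    if 200<s[i][4]<1500:
        cn=max(cv2.findContours((l==i).astype(np.uint8),cv2.RETR_EXTERNAL,2)[0],key=cv2.contourArea)
        e=cv2.fitEllipse(cn); print(s[i],np.round(e[0],1),ray("side",e[0],16).round(1))
for nm,uv,z in(("d",(304,201),124),("a",(331,170.5),58),("b",(284.5,270),80),("c",(342,112),102)): print(nm,ray("side",uv,z).round(1))
print(ray("wrist",(399,161),16),ray("wrist",(399,226),16))
```

```text
[394   0  15  35 226] [402.7   9.9] [ 383.8 -951.3]
[204  35  52  32 694] [229.1  47.8] [ 844.8 -523.7]
[234 134  26  17 346] [246.8 141.8] [ 640.9 -139.9]
[113 149  43  40 248] [132.7 169.5] [846.9  32.8]
[222 156  28  19 414] [235.6 164.9] [636.8 -58.3]
[211 180  29  22 493] [224.7 190.5] [629.4  22. ]
[199 208  32  25 596] [214.4 220.2] [617.5 103.3]
[  0 357  26  27 528] [ 11.4 371.3] [792.3 483.5]
d [444.7  87.1]
a [426.2 -70.4]
b [441.  205.7]
c [ 441.  -213.7]
[617.42660674 104.8383029 ] [628.9599903  24.4624312]
```

Run:
```python
import cv2
im=cv2.imread("pics/side0.png");cv2.imwrite("pics/s0z.png",cv2.resize(im[90:310,180:380],None,fx=2.7,fy=2.7,interpolation=cv2.INTER_CUBIC))
```

```text
(no output)
```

View pics/s0z.png

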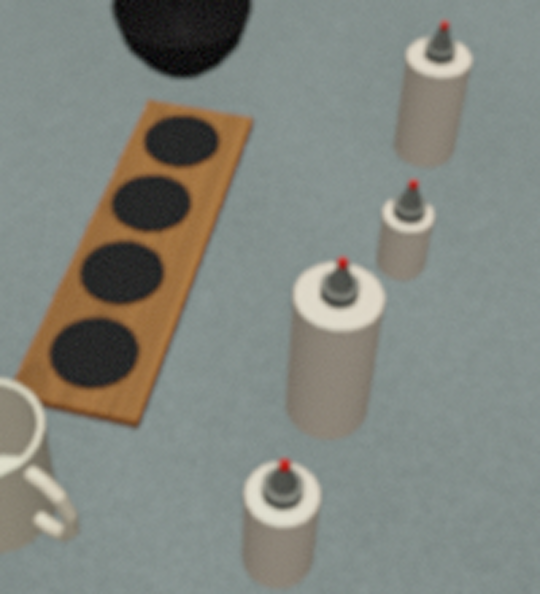

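>>> step_arm --plan '[[[0,0.7,0.8,0,0,0,1],[0,1.3,1.5,0,0,0,1],[0,1.6,1.8,0,0,0,1],[0,1.6,1.8,0,0,0,1],[0,1.6,1.8,0,0,0,1]]]'

```text
time: 4.88
tcp_pos: [514.8, 3.6, 159.0]
tool_rot: [0.5, 0.499, 0.501, -0.5]
contact_force: [-0.1, -0.4, -2.5]
gripper_width: 60.1
```

>>> step_arm --plan '[[[0,1.6,1.8,0,0,0,1],[0,1.6,1.8,0,0,0,1],[0,1.6,1.8,0,0,0,1],[0,1.6,1.8,0,0,0,1],[0,1.6,1.8,0,0,0,1]]]'

```text
time: 5.3
tcp_pos: [594.8, -86.5, 158.5]
tool_rot: [0.499, 0.499, 0.501, -0.5]
contact_force: [-0.4, -0.3, -1.9]
gripper_width: 60.1
```

>>> step_arm --plan '[[[0,1.6,2.0,0,0,0,1],[0,1.4,1.8,0,0,0,1],[0,1.0,1.1,0,0,0,1],[0,0.6,0.6,0,0,0,1],[0,0,0,0,0,0,1]]]'

```text
time: 5.72
tcp_pos: [640.6, -141.7, 157.9]
tool_rot: [-0.499, -0.5, -0.501, 0.501]
contact_force: [-0.0, 1.1, -2.4]
gripper_width: 60.3
```

>>> step_arm --plan '[[[1,0,0,0,0,0,1],[1.6,0,0,0,0,0,1],[1.5,0,0,0,0,0,1],[1,0,-0.1,0,0,0,1],[0.5,0,0,0,0,0,1]]]'

```text
time: 6.13
tcp_pos: [639.4, -138.0, 101.9]
tool_rot: [0.499, 0.499, 0.501, -0.5]
contact_force: [1.1, 0.6, -3.2]
gripper_width: 60.2
```

>>> step_arm --plan '[[[0.1,0,0,0,0,0,1],[0.1,0,0,0,0,0,1],[0.1,0,0,0,0,0,1],[0,0,0,0,0,0,1],[0,0,0,0,0,0,1]]]'

```text
time: 6.55
tcp_pos: [640.6, -138.8, 102.0]
tool_rot: [0.5, 0.5, 0.5, -0.5]
contact_force: [-0.4, 0.5, -3.0]
gripper_width: 59.7
```

>>> step_arm --plan '[[[0.1,0,0.1,0,0,0,1],[0.1,0,0,0,0,0,1],[0.1,0,0,0,0,0,1],[0,0,0,0,0,0,1],[0,0,0,0,0,0,1]]]'

```text
time: 6.97
tcp_pos: [640.4, -139.8, 98.4]
tool_rot: [0.5, 0.5, 0.5, -0.5]
contact_force: [-0.1, 0.1, -2.5]
gripper_width: 59.7
```

Run:
```python
from h import *
o=observe();print(o["tcp_pos"],o["contact_force"]);im=get_image("side");cv2.imwrite("pics/s3.png",cv2.resize(im[60:260,160:360],None,fx=2.9,fy=2.9,interpolation=cv2.INTER_CUBIC))
```

```text
[ 640.3937302  -139.76582387   98.36513891] [-0.10510398  0.05171904 -2.52326671]
```

View pics/s3.png

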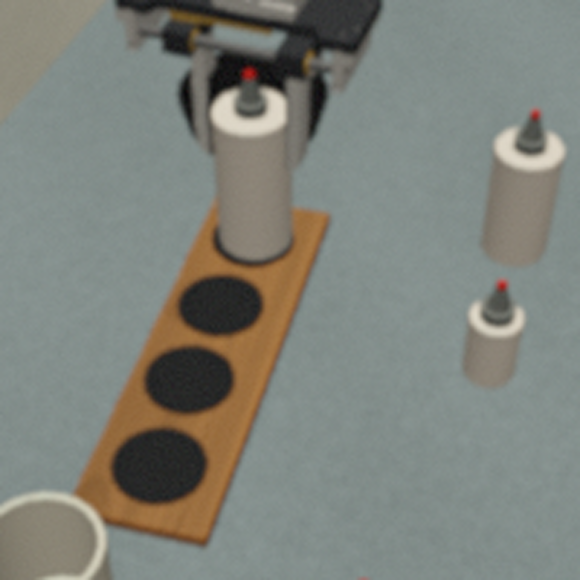

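Bottle d sits centred in pad 4's dark rim, just above the pad. I'll lower it the last 1–2 mm and release.

>>> step_arm --plan '[[[0.1,0,0,0,0,0,1],[0.05,0,0,0,0,0,1],[0,0,0,0,0,0,1],[0,0,0,0,0,0,1],[0,0,0,0,0,0,1]]]'

```text
time: 7.43
tcp_pos: [640.5, -139.7, 97.1]
tool_rot: [0.5, 0.5, 0.5, -0.5]
contact_force: [-1.3, -0.4, 0.2]
gripper_width: 60.3
```

>>> step_arm --plan '[[[0,0,0,0,0,0,0.2],[0,0,0,0,0,0,-0.2],[0,0,0,0,0,0,-0.6],[0,0,0,0,0,0,-1],[0,0,0,0,0,0,-1]]]'

```text
time: 7.85
tcp_pos: [640.5, -139.8, 97.0]
tool_rot: [0.5, 0.5, 0.5, -0.5]
contact_force: [0.4, 0.3, 0.4]
gripper_width: 76.4
```

>>> step_arm --plan '[[[0,0,0,0,0,0,-1],[-0.5,0,0,0,0,0,-1],[-2,0,0,0,0,0,-1],[-3,0,0,0,0,0,-1],[-3,0,0,0,0,0,-1]]]'

```text
time: 8.27
tcp_pos: [640.0, -139.7, 182.9]
tool_rot: [0.5, 0.5, 0.501, -0.5]
contact_force: [0.1, -0.3, -0.1]
gripper_width: 93.9
```

>>> step_arm --plan '[[[-3,0,0,0,0,0,-1],[-3,-2,0,0,0,0,-1],[0,-4,1.6,0,0,0,-1],[0,-4,1.6,0,0,0,-1],[0,-4,1.6,0,0,0,-1]]]'

```text
time: 8.68
tcp_pos: [502.8, -186.4, 242.4]
tool_rot: [0.501, 0.5, 0.5, -0.499]
contact_force: [-0.1, -1.1, 0.7]
gripper_width: 93.9
```

>>> step_arm --plan '[[[0,-3,1.6,0,0,0,-1],[0,-2.5,1,0,0,0,-1],[0,-0.4,0,0,0,0,-1],[0,0,0,0,0,0,-1],[0,0,0,0,0,0,-1]]]'

```text
time: 9.1
tcp_pos: [446.0, -212.3, 242.5]
tool_rot: [0.501, 0.5, 0.5, -0.5]
contact_force: [0.6, 0.4, -0.0]
gripper_width: 94.0
```

```bash
cat > w.py <<'E'
from h import *
import sys
k=sys.argv[1]
o=observe();p=camera_params("wrist");im=get_image("wrist");cv2.imwrite(f"pics/w{k}.png",im);np.savez(f"pics/w{k}.npz",K=p["K"],T=p["world_to_cam"])
print(o["tcp_pos"].round(1))
cv2.imwrite(f"pics/s{k}.png",get_image("side"))
c=np.vstack([im,np.zeros((1,512,3),np.uint8)]);cv2.imwrite(f"pics/j{k}.png",cv2.resize(np.hstack([im,cv2.imread(f"pics/s{k}.png")]),(800,300)))
n,l,s,cc=cv2.connectedComponentsWithStats((im.min(2)>130).astype(np.uint8))
for i in range(1,n):
    if s[i][4]>300:
        cn=max(cv2.findContours((l==i).astype(np.uint8),cv2.RETR_EXTERNAL,2)[0],key=cv2.contourArea)
        e=cv2.fitEllipse(cv2.convexHull(cn));print(s[i],np.round(e[0],1),np.round(e[1],1),[ray("wrist",e[0],z,{"K":p["K"],"world_to_cam":p["world_to_cam"]}).round(1) for z in(58,80,102)])
E
python3 w.py 4
```

```text
[ 446.  -212.3  242.5]
[220  40  33  36 460] [235.7  57.6] [32.5 35.5] [array([429.7, -74.7]), array([430.8, -78.1]), array([431.8, -81.5])]
[ 422   85   62   62 2076] [452.2 115.7] [56.  67.5] [array([ 695.8, -140.3]), array([ 680.8, -139.8]), array([ 665.7, -139.2])]
[ 225  164   46   44 1112] [247.6 185.5] [43.1 45.1] [array([ 443.3, -229.6]), array([ 443.5, -223.7]), array([ 443.8, -217.7])]
```

View pics/j4.png

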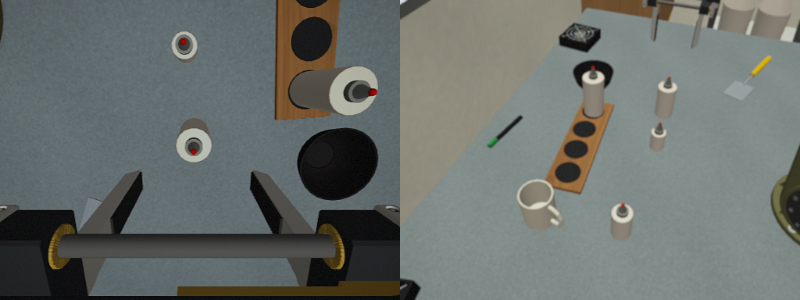

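>>> step_arm --plan '[[[2.5,-0.3,0.65,0,0,0,-1],[2.5,0,0,0,0,0,-1],[2.5,0,0,0,0,0,-1],[2.5,0,0,0,0,0,-1],[2.5,0,0,0,0,0,-1]]]'

```text
time: 9.62
tcp_pos: [443.1, -218.3, 115.5]
tool_rot: [0.5, 0.499, 0.501, -0.499]
contact_force: [0.6, -0.1, 0.0]
gripper_width: 94.0
```

>>> step_arm --plan '[[[2.5,0,0,0,0,0,-1],[1.7,0,0,0,0,0,-1],[1,0,0,0,0,0,-1],[0.5,0,0,0,0,0,-1],[0,0,0,0,0,0,-1]]]'

```text
time: 10.03
tcp_pos: [442.6, -218.5, 59.3]
tool_rot: [0.5, 0.499, 0.501, -0.5]
contact_force: [-1.0, -0.1, 0.4]
gripper_width: 94.1
```

>>> step_arm --plan '[[[0,0,0,0,0,0,-0.6],[0,0,0,0,0,0,-0.3],[0,0,0,0,0,0,0],[0,0,0,0,0,0,0.3],[0,0,0,0,0,0,1]]]' --newtons 15

```text
time: 10.45
tcp_pos: [442.6, -219.0, 60.4]
tool_rot: [0.501, 0.5, 0.5, -0.5]
contact_force: [-0.2, 0.5, 0.3]
gripper_width: 64.1
```

>>> step_arm --plan '[[[0,0,0,0,0,0,1],[0,0,0,0,0,0,1],[0,0,0,0,0,0,1],[0,0,0,0,0,0,1],[0,0,0,0,0,0,1]]]' --newtons 25

```text
time: 10.87
tcp_pos: [442.5, -218.9, 60.1]
tool_rot: [0.5, 0.5, 0.5, -0.5]
contact_force: [-1.1, 0.1, 3.7]
gripper_width: 53.7
```

>>> step_arm --plan '[[[-1,0,0,0,0,0,1],[-2.5,0,0,0,0,0,1],[-3.5,0,0,0,0,0,1],[-3.5,0,0,0,0,0,1],[-2.5,0,-0.8,0,0,0,1]]]'

```text
time: 11.28
tcp_pos: [442.6, -211.6, 193.4]
tool_rot: [0.501, 0.5, 0.499, -0.5]
contact_force: [0.5, -0.7, -1.2]
gripper_width: 53.8
```

>>> step_arm --plan '[[[0,0.3,-2.4,0,0,0,1],[0,0.5,-3.2,0,0,0,1],[0,0.8,-3.2,0,0,0,1],[0,1.4,-3,0,0,0,1],[0,2,-2.4,0,0,0,1]]]'

```text
time: 11.7
tcp_pos: [492.0, -66.8, 190.9]
tool_rot: [0.5, 0.5, 0.5, -0.5]
contact_force: [0.3, -0.5, -0.3]
gripper_width: 53.6
```

>>> step_arm --plan '[[[0,2.4,-1,0,0,0,1],[0,2.8,0,0,0,0,1],[0,2.8,0,0,0,0,1],[0,2.6,0,0,0,0,1],[0,2,0,0,0,0,1]]]'

```text
time: 12.12
tcp_pos: [619.6, -58.4, 190.1]
tool_rot: [0.5, 0.5, 0.5, -0.5]
contact_force: [-1.3, -0.5, -1.7]
gripper_width: 53.7
```

>>> step_arm --plan '[[[0,1.2,0,0,0,0,1],[0,0.6,0,0,0,0,1],[0,0,0,0,0,0,1],[0,0,0,0,0,0,1],[0,0,0,0,0,0,1]]]'

```text
time: 12.53
tcp_pos: [635.6, -58.7, 190.3]
tool_rot: [0.5, 0.5, 0.5, -0.5]
contact_force: [0.6, 0.5, -1.3]
gripper_width: 53.6
```

>>> step_arm --plan '[[[1.5,0.1,0,0,0,0,1],[2.5,0,0,0,0,0,1],[2.5,0,0,0,0,0,1],[2.2,0,0,0,0,0,1],[1.5,0,0,0,0,0,1]]]'

```text
time: 12.95
tcp_pos: [636.0, -58.6, 86.2]
tool_rot: [0.5, 0.499, 0.501, -0.5]
contact_force: [-0.2, 0.7, -0.4]
gripper_width: 53.5
```

>>> step_arm --plan '[[[0.7,0,0,0,0,0,1],[0.2,0,0,0,0,0,1],[0,0,0,0,0,0,1],[0,0,0,0,0,0,1],[0,0,0,0,0,0,1]]]'

```text
time: 13.37
tcp_pos: [637.8, -58.7, 80.3]
tool_rot: [0.501, 0.5, 0.5, -0.499]
contact_force: [0.3, -0.1, -1.4]
gripper_width: 53.7
```

Run:
```python
from h import *
o=observe();print(o["tcp_pos"],o["contact_force"]);im=get_image("side");cv2.imwrite("pics/s5.png",cv2.resize(im[60:260,160:360],None,fx=2.9,fy=2.9,interpolation=cv2.INTER_CUBIC))
```

```text
[637.78860323 -58.74409549  80.30607242] [ 0.25130722 -0.0900886  -1.40647273]
```

View pics/s5.png

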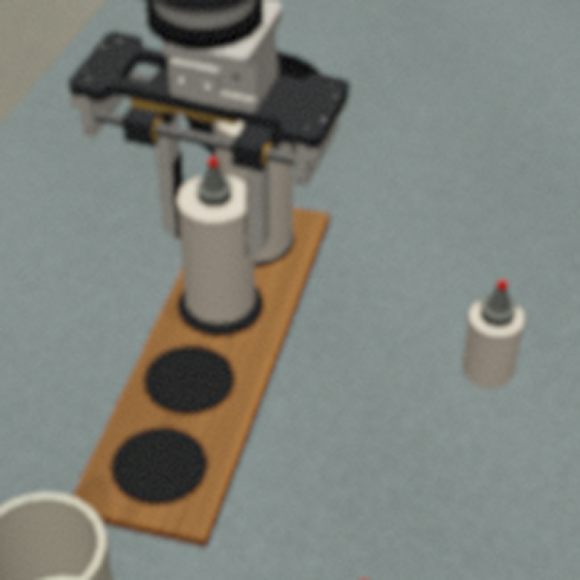

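Bottle c is centred over pad 3, about 4 mm up.

>>> step_arm --plan '[[[0.1,0,0,0,0,0,1],[0.1,0,0,0,0,0,1],[0.1,0,0,0,0,0,1],[0.1,0,0,0,0,0,1],[0,0,0,0,0,0,1]]]'

```text
time: 13.83
tcp_pos: [637.4, -58.7, 76.1]
tool_rot: [0.5, 0.5, 0.5, -0.5]
contact_force: [-4.7, 0.9, 9.8]
gripper_width: 53.8
```

>>> step_arm --plan '[[[0,0,0,0,0,0,1],[0,0,0,0,0,0,1],[0,0,0,0,0,0,1],[0,0,0,0,0,0,1],[0,0,0,0,0,0,1]]]'

```text
time: 14.25
tcp_pos: [637.4, -58.7, 76.1]
tool_rot: [0.5, 0.5, 0.5, -0.5]
contact_force: [-6.3, 0.1, 9.8]
gripper_width: 53.5
```

>>> step_arm --plan '[[[-0.05,0,0,0,0,0,0.4],[0,0,0,0,0,0,0],[0,0,0,0,0,0,-0.4],[0,0,0,0,0,0,-1],[0,0,0,0,0,0,-1]]]'

```text
time: 14.67
tcp_pos: [637.3, -58.7, 75.3]
tool_rot: [0.5, 0.5, 0.5, -0.5]
contact_force: [-0.5, 0.2, 0.4]
gripper_width: 70.3
```

>>> step_arm --plan '[[[0,0,0,0,0,0,-1],[0,0,0,0,0,0,-1],[-1,0,0,0,0,0,-1],[-3,0,0,0,0,0,-1],[-3.5,0,0,0,0,0,-1]]]'

```text
time: 15.08
tcp_pos: [636.3, -58.5, 150.1]
tool_rot: [0.499, 0.499, 0.501, -0.501]
contact_force: [0.7, -0.1, -0.3]
gripper_width: 94.0
```

>>> step_arm --plan '[[[-3.5,0,0,0,0,0,-1],[-3.5,0,0,0,0,0,-1],[-2,-1,-1,0,0,0,-1],[0,-2.4,-3.1,0,0,0,-1],[0,-2.4,-3.1,0,0,0,-1]]]'

```text
time: 15.5
tcp_pos: [578.8, 13.3, 242.2]
tool_rot: [0.5, 0.501, 0.499, -0.5]
contact_force: [1.5, 0.3, 0.2]
gripper_width: 93.8
```

>>> step_arm --plan '[[[0,-2.4,-3.1,0,0,0,-1],[0,-2.4,-3.1,0,0,0,-1],[0,-2.4,-3.1,0,0,0,-1],[0,-2.4,-3.1,0,0,0,-1],[0,-2.4,-3.1,0,0,0,-1]]]'

```text
time: 15.92
tcp_pos: [457.6, 169.3, 241.4]
tool_rot: [0.5, 0.5, 0.5, -0.499]
contact_force: [0.7, 0.3, 0.0]
gripper_width: 94.2
```

>>> step_arm --plan '[[[0,-1.4,-2,0,0,0,-1],[0,-0.5,-0.8,0,0,0,-1],[0,0,0,0,0,0,-1],[0,0,0,0,0,0,-1],[0,0,0,0,0,0,-1]]]'

```text
time: 16.33
tcp_pos: [440.8, 195.2, 240.5]
tool_rot: [0.5, 0.5, 0.5, -0.5]
contact_force: [1.0, 0.1, -0.4]
gripper_width: 93.9
```

```bash
python3 w.py 6
```

```text
[440.8 195.2 240.5]
[ 383  110   68   67 1185] [416.6 143.1] [61.9 72.6] [array([650.6, 233.7]), array([637.9, 236.3]), array([625.2, 238.9])]
[232 146  38  36 685] [250.8 163.6] [36.5 37.4] [array([442.1, 207.6]), array([442.1, 211.8]), array([442.1, 216. ])]
```

View pics/j6.png

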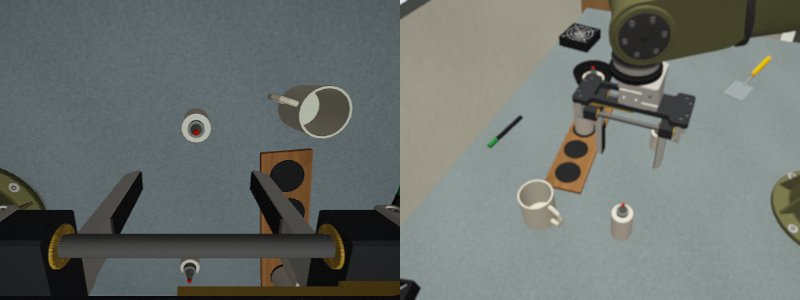

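>>> step_arm --plan '[[[2.5,0.05,-1,0,0,0,-1],[2.5,0,-0.55,0,0,0,-1],[2.5,0,0,0,0,0,-1],[2.5,0,0,0,0,0,-1],[2.5,0,0,0,0,0,-1]]]'

```text
time: 16.85
tcp_pos: [440.9, 210.9, 114.2]
tool_rot: [-0.5, -0.5, -0.5, 0.5]
contact_force: [0.3, 0.7, 0.2]
gripper_width: 94.0
```

>>> step_arm --plan '[[[2.5,0,0,0,0,0,-1],[2.5,0,0,0,0,0,-1],[1.5,0,0,0,0,0,-1],[0.7,0,0,0,0,0,-1],[0.3,0,0,0,0,0,-1]]]'

```text
time: 17.27
tcp_pos: [440.5, 210.9, 39.5]
tool_rot: [-0.5, -0.499, -0.5, 0.501]
contact_force: [0.9, -0.2, 0.4]
gripper_width: 93.8
```

>>> step_arm --plan '[[[0,0,0,0,0,0,-0.5],[0,0,0,0,0,0,-0.2],[0,0,0,0,0,0,0.1],[0,0,0,0,0,0,0.4],[0,0,0,0,0,0,1]]]' --newtons 12

```text
time: 17.68
tcp_pos: [440.8, 211.8, 41.1]
tool_rot: [0.5, 0.5, 0.5, -0.499]
contact_force: [0.7, 0.7, 0.8]
gripper_width: 64.3
```

>>> step_arm --plan '[[[0,0,0,0,0,0,1],[0,0,0,0,0,0,1],[0,0,0,0,0,0,1],[0,0,0,0,0,0,1],[0,0,0,0,0,0,1]]]' --newtons 20

```text
time: 18.1
tcp_pos: [440.6, 211.7, 40.6]
tool_rot: [0.5, 0.5, 0.5, -0.5]
contact_force: [-1.3, -0.2, 2.3]
gripper_width: 46.7
```

>>> step_arm --plan '[[[-1,0,0,0,0,0,1],[-2.5,0,0,0,0,0,1],[-2.5,0,0,0,0,0,1],[-1.5,0.4,0.5,0,0,0,1],[-0.5,1,1,0,0,0,1]]]'

```text
time: 18.52
tcp_pos: [455.0, 197.4, 123.7]
tool_rot: [0.501, 0.501, 0.5, -0.498]
contact_force: [0.9, 0.4, -0.1]
gripper_width: 46.8
```

>>> step_arm --plan '[[[0,1.6,1.6,0,0,0,1],[0,2.2,2.2,0,0,0,1],[0,2.4,2.4,0,0,0,1],[0,2.4,2.4,0,0,0,1],[0,2.4,2.4,0,0,0,1]]]'

```text
time: 18.93
tcp_pos: [565.6, 85.5, 121.2]
tool_rot: [0.5, 0.5, 0.5, -0.5]
contact_force: [-0.5, 1.0, -0.8]
gripper_width: 46.7
```

>>> step_arm --plan '[[[0,2.4,2.4,0,0,0,1],[0,2,2,0,0,0,1],[0,1.4,1.4,0,0,0,1],[0,0.7,0.7,0,0,0,1],[0,0,0,0,0,0,1]]]'

```text
time: 19.35
tcp_pos: [630.3, 20.6, 120.4]
tool_rot: [-0.5, -0.5, -0.5, 0.5]
contact_force: [-0.7, 0.2, -0.8]
gripper_width: 46.8
```

>>> step_arm --plan '[[[1,0,0,0,0,0,1],[1.6,0,0,0,0,0,1],[1.5,0,0,0,0,0,1],[1,0,0,0,0,0,1],[0.5,0,0,0,0,0,1]]]'

```text
time: 19.77
tcp_pos: [628.4, 22.9, 62.7]
tool_rot: [0.5, 0.499, 0.501, -0.5]
contact_force: [1.0, -0.0, -0.3]
gripper_width: 47.1
```

>>> step_arm --plan '[[[0.2,0,0,0,0,0,1],[0.1,0,0,0,0,0,1],[0,0,0,0,0,0,1],[0,0,0,0,0,0,1],[0,0,0,0,0,0,1]]]'

```text
time: 20.18
tcp_pos: [630.0, 21.8, 62.1]
tool_rot: [0.501, 0.5, 0.5, -0.5]
contact_force: [-0.8, 0.6, -0.5]
gripper_width: 46.4
```

Run:
```python
from h import *
o=observe();print(o["tcp_pos"],o["contact_force"]);im=get_image("side");cv2.imwrite("pics/s7.png",cv2.resize(im[60:260,160:360],None,fx=2.9,fy=2.9,interpolation=cv2.INTER_CUBIC))
```

```text
[629.98121503  21.83314812  62.08256951] [-0.75511755  0.59464582 -0.49834918]
```

View pics/s7.png

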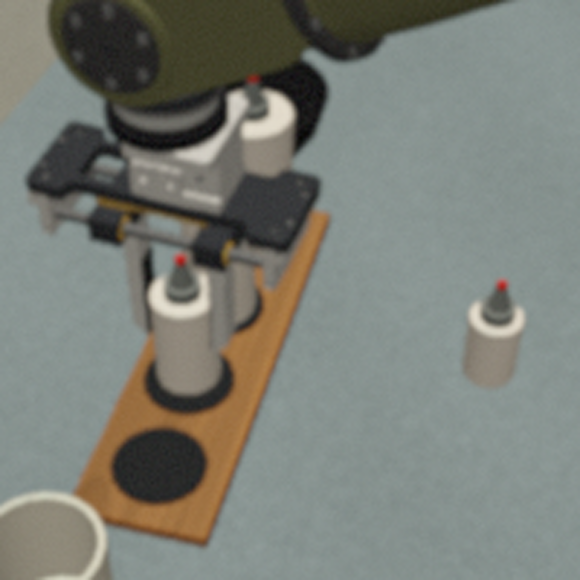

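>>> step_arm --plan '[[[0.1,0,0,0,0,0,1],[0.1,0,0,0,0,0,1],[0.1,0,0,0,0,0,1],[0.1,0,0,0,0,0,1],[0,0,0,0,0,0,1]]]'

```text
time: 20.65
tcp_pos: [629.6, 21.8, 57.1]
tool_rot: [0.5, 0.5, 0.5, -0.5]
contact_force: [1.1, -0.1, -1.2]
gripper_width: 46.6
```

>>> step_arm --plan '[[[0.05,0,0,0,0,0,1],[0.05,0,0,0,0,0,1],[0,0,0,0,0,0,1],[0,0,0,0,0,0,1],[0,0,0,0,0,0,1]]]'

```text
time: 21.07
tcp_pos: [629.7, 21.8, 56.6]
tool_rot: [0.5, 0.5, 0.5, -0.5]
contact_force: [-1.8, 0.2, 2.5]
gripper_width: 46.4
```

>>> step_arm --plan '[[[0,0,0,0,0,0,0.4],[0,0,0,0,0,0,0],[0,0,0,0,0,0,-0.4],[0,0,0,0,0,0,-1],[0,0,0,0,0,0,-1]]]'

```text
time: 21.48
tcp_pos: [629.7, 21.8, 56.3]
tool_rot: [0.5, 0.5, 0.5, -0.5]
contact_force: [0.4, 0.0, -0.1]
gripper_width: 63.2
```

>>> step_arm --plan '[[[0,0,0,0,0,0,-1],[0,0,0,0,0,0,-1],[-1,0,0,0,0,0,-1],[-3,0,0,0,0,0,-1],[-3.5,0,0,0,0,0,-1]]]'

```text
time: 21.9
tcp_pos: [628.7, 21.8, 131.2]
tool_rot: [0.499, 0.499, 0.501, -0.501]
contact_force: [0.6, -0.5, -0.1]
gripper_width: 93.2
```

>>> step_arm --plan '[[[-3.5,0,0,0,0,0,-1],[-3.5,0,0,0,0,0,-1],[-2.5,-1,0,0,0,0,-1],[-1.4,-2.5,1,0,0,0,-1],[0,-3.1,1.5,0,0,0,-1]]]'

```text
time: 22.32
tcp_pos: [564.3, -2.8, 244.2]
tool_rot: [0.502, 0.501, 0.499, -0.498]
contact_force: [0.4, -0.7, 0.5]
gripper_width: 93.6
```

>>> step_arm --plan '[[[0,-3.1,1.5,0,0,0,-1],[0,-3.1,1.5,0,0,0,-1],[0,-3.1,1.5,0,0,0,-1],[0,-2.5,1.2,0,0,0,-1],[0,-1.5,0.6,0,0,0,-1]]]'

```text
time: 22.73
tcp_pos: [428.7, -67.2, 241.4]
tool_rot: [0.5, 0.5, 0.5, -0.5]
contact_force: [0.9, -0.1, 0.1]
gripper_width: 93.8
```

>>> step_arm --plan '[[[0,0,0,0,0,0,-1],[0,0,0,0,0,0,-1],[0,0,0,0,0,0,-1],[0,0,0,0,0,0,-1],[0,0,0,0,0,0,-1]]]'

```text
time: 23.15
tcp_pos: [431.3, -66.1, 240.3]
tool_rot: [0.5, 0.5, 0.501, -0.5]
contact_force: [-0.3, 0.9, -0.0]
gripper_width: 94.2
```

```bash
python3 w.py 8
```

```text
[431.3 -66.1 240.3]
[413  81  43  43 760] [434.1 101.7] [38.8 46.3] [array([653.9,  22.6]), array([640.4,  22.2]), array([626.9,  21.7])]
[ 416  155   49   47 1108] [440.3 177.9] [42.7 52. ] [array([678.7, -72. ]), array([663.8, -66.7]), array([648.8, -61.4])]
[234 166  30  28 320] [248.6 179.3] [28.1 29.5] [array([429.5, -74.3]), array([429.7, -68.9]), array([429.9, -63.5])]
[ 414  231   55   38 1108] [441.3 252.2] [40.7 56.6] [array([ 699.9, -179.2]), array([ 683.6, -167.4]), array([ 667.3, -155.5])]
```

View pics/j8.png

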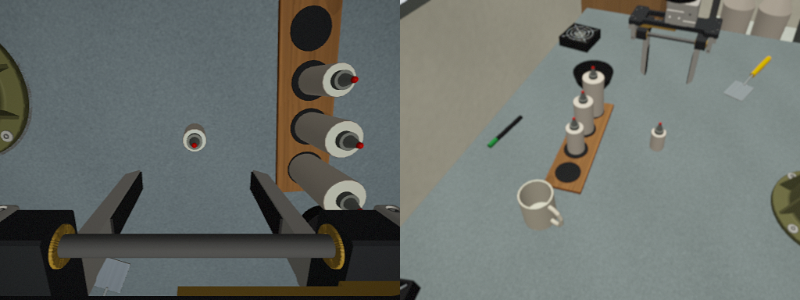

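>>> step_arm --plan '[[[2.5,-0.2,0.84,0,0,0,-1],[2.5,0,0,0,0,0,-1],[2.5,0,0,0,0,0,-1],[2.5,0,0,0,0,0,-1],[2.5,0,0,0,0,0,-1]]]'

```text
time: 23.67
tcp_pos: [428.9, -74.6, 114.2]
tool_rot: [0.5, 0.5, 0.5, -0.5]
contact_force: [0.0, -0.3, 0.5]
gripper_width: 94.1
```

>>> step_arm --plan '[[[2.5,0,0,0,0,0,-1],[2.5,0,0,0,0,0,-1],[2.2,0,0,0,0,0,-1],[1.4,0,0,0,0,0,-1],[0.8,0,0,0,0,0,-1]]]'

```text
time: 24.08
tcp_pos: [428.1, -74.5, 19.6]
tool_rot: [0.5, 0.499, 0.501, -0.5]
contact_force: [-0.1, -0.4, -1.6]
gripper_width: 94.0
```

>>> step_arm --plan '[[[0,0,0,0,0,0,-0.4],[0,0,0,0,0,0,-0.1],[0,0,0,0,0,0,0.2],[0,0,0,0,0,0,0.5],[0,0,0,0,0,0,1]]]' --newtons 10

```text
time: 24.5
tcp_pos: [429.3, -74.9, 22.2]
tool_rot: [0.501, 0.5, 0.5, -0.499]
contact_force: [-0.0, -0.4, -0.0]
gripper_width: 64.3
```

>>> step_arm --plan '[[[0,0,0,0,0,0,1],[0,0,0,0,0,0,1],[0,0,0,0,0,0,1],[0,0,0,0,0,0,1],[0,0,0,0,0,0,1]]]' --newtons 15

```text
time: 24.92
tcp_pos: [428.9, -74.8, 21.6]
tool_rot: [0.5, 0.5, 0.5, -0.5]
contact_force: [-1.1, -0.5, 1.6]
gripper_width: 39.8
```

>>> step_arm --plan '[[[-1,0,0,0,0,0,1],[-2.5,0,0,0,0,0,1],[-2.5,0,0,0,0,0,1],[-2,0.4,-0.4,0,0,0,1],[-1,1,-1,0,0,0,1]]]'

```text
time: 25.33
tcp_pos: [443.2, -61.3, 114.6]
tool_rot: [0.501, 0.501, 0.499, -0.5]
contact_force: [0.3, 0.4, -0.9]
gripper_width: 39.7
```

>>> step_arm --plan '[[[0,1.6,-1.6,0,0,0,1],[0,2.2,-2.1,0,0,0,1],[0,2.4,-2.2,0,0,0,1],[0,2.4,-2.2,0,0,0,1],[0,2.4,-2.2,0,0,0,1]]]'

```text
time: 25.75
tcp_pos: [553.6, 43.6, 112.2]
tool_rot: [0.5, 0.5, 0.5, -0.5]
contact_force: [0.6, -0.1, -0.2]
gripper_width: 39.7
```

>>> step_arm --plan '[[[0,2.4,-2.2,0,0,0,1],[0,2,-1.9,0,0,0,1],[0,1.4,-1.3,0,0,0,1],[0,0.7,-0.7,0,0,0,1],[0,0,0,0,0,0,1]]]'

```text
time: 26.17
tcp_pos: [618.2, 104.8, 111.6]
tool_rot: [0.501, 0.499, 0.501, -0.499]
contact_force: [-0.1, -0.6, -0.5]
gripper_width: 39.9
```

>>> step_arm --plan '[[[1,0,0,0,0,0,1],[2,0,0,0,0,0,1],[2,0,0,0,0,0,1],[1.3,0,0,0,0,0,1],[0.6,0,0,0,0,0,1]]]'

```text
time: 26.58
tcp_pos: [616.3, 102.6, 40.3]
tool_rot: [-0.499, -0.499, -0.501, 0.501]
contact_force: [0.3, -0.5, -0.6]
gripper_width: 39.8
```

>>> step_arm --plan '[[[0,0,0,0,0,0,1],[0,0,0,0,0,0,1],[0,0,0,0,0,0,1],[0,0,0,0,0,0,1],[0,0,0,0,0,0,1]]]'

```text
time: 27.0
tcp_pos: [618.0, 103.4, 43.2]
tool_rot: [0.501, 0.5, 0.5, -0.499]
contact_force: [-0.2, 0.4, -0.5]
gripper_width: 40.1
```

Run:
```python
from h import *
o=observe();print(o["tcp_pos"],o["contact_force"]);im=get_image("side");cv2.imwrite("pics/s9.png",cv2.resize(im[60:260,160:360],None,fx=2.9,fy=2.9,interpolation=cv2.INTER_CUBIC))
```

```text
[617.96722749 103.40371982  43.23459446] [-0.18546323  0.3601581  -0.53818434]
```

View pics/s9.png

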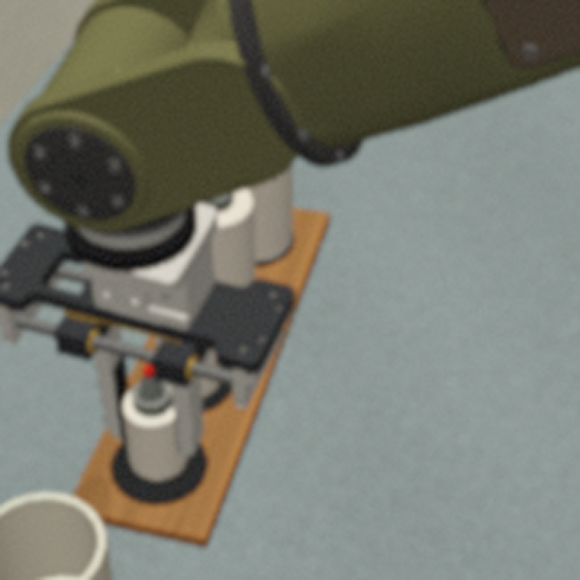

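>>> step_arm --plan '[[[0.1,0,0,0,0,0,1],[0.1,0,0,0,0,0,1],[0.1,0,0,0,0,0,1],[0.1,0,0,0,0,0,1],[0.1,0,0,0,0,0,1]]]'

```text
time: 27.47
tcp_pos: [617.7, 103.4, 37.6]
tool_rot: [0.5, 0.5, 0.5, -0.5]
contact_force: [-6.8, -1.5, 15.6]
gripper_width: 40.3
```

>>> step_arm --plan '[[[0,0,0,0,0,0,1],[0,0,0,0,0,0,1],[0,0,0,0,0,0,1],[0,0,0,0,0,0,1],[0,0,0,0,0,0,1]]]'

```text
time: 27.88
tcp_pos: [617.6, 103.4, 37.6]
tool_rot: [0.5, 0.5, 0.5, -0.5]
contact_force: [-2.1, -0.1, 3.5]
gripper_width: 39.8
```

>>> step_arm --plan '[[[0,0,0,0,0,0,0.5],[0,0,0,0,0,0,0.1],[0,0,0,0,0,0,-0.4],[0,0,0,0,0,0,-1],[0,0,0,0,0,0,-1]]]'

```text
time: 28.3
tcp_pos: [617.6, 103.4, 37.2]
tool_rot: [0.5, 0.5, 0.5, -0.5]
contact_force: [1.2, 0.5, 0.1]
gripper_width: 58.6
```

>>> step_arm --plan '[[[0,0,0,0,0,0,-1],[0,0,0,0,0,0,-1],[-1,0,0,0,0,0,-1],[-3,0,0,0,0,0,-1],[-3.5,0,0,0,0,0,-1]]]'

```text
time: 28.72
tcp_pos: [616.6, 103.3, 112.2]
tool_rot: [0.499, 0.499, 0.501, -0.501]
contact_force: [0.4, 0.4, -0.2]
gripper_width: 92.0
```

>>> step_arm --plan '[[[-3.5,0,0,0,0,0,-1],[-3.5,0,0,0,0,0,-1],[-3.5,0,0,0,0,0,-1],[-2,-2,-1.5,0,0,0,-1],[-1,-3,-2.5,0,0,0,-1]]]'

```text
time: 29.13
tcp_pos: [568.7, 142.2, 251.2]
tool_rot: [0.501, 0.502, 0.498, -0.499]
contact_force: [1.5, 1.0, -0.2]
gripper_width: 93.8
```

>>> step_arm --plan '[[[0,-3,-2.8,0,0,0,-1],[0,-3,-2.8,0,0,0,-1],[0,-3,-2.8,0,0,0,-1],[0,-3,-2.8,0,0,0,-1],[0,-3,-2.8,0,0,0,-1]]]'

```text
time: 29.55
tcp_pos: [415.7, 284.1, 248.4]
tool_rot: [0.5, 0.5, 0.5, -0.499]
contact_force: [0.4, 0.6, 0.0]
gripper_width: 94.0
```

>>> step_arm --plan '[[[0,-3,-2.8,0,0,0,-1],[0,-3,-2.8,0,0,0,-1],[0,-2,-2.8,0,0,0,-1],[0,-1,-2.8,0,0,0,-1],[0,0,-1,0,0,0,-1]]]'

```text
time: 29.97
tcp_pos: [325.1, 407.7, 248.5]
tool_rot: [0.501, 0.499, 0.501, -0.498]
contact_force: [0.3, -0.5, -0.9]
gripper_width: 94.1
```

Run:
```python
from h import *
t=get_image("top");s=get_image("side");cv2.imwrite("pics/top9.png",t);cv2.imwrite("pics/j9.png",cv2.resize(np.hstack([t,s]),(800,300)))
t0=cv2.imread("pics/top0.png")
n,l,st,c=cv2.connectedComponentsWithStats((t.min(2)>150).astype(np.uint8))
for i in range(1,n):
    if st[i][4]>80:
        cn=max(cv2.findContours((l==i).astype(np.uint8),cv2.RETR_EXTERNAL,2)[0],key=cv2.contourArea);e=cv2.minEnclosingCircle(cn)
        print(st[i],np.round(e[0],1),[ray("top",e[0],z+16).round(1).tolist() for z in(58,80,102,124)])
print(observe()["tcp_pos"])
```

```text
[327 123  31  31 609] [342. 138.] [[657.4, -155.2], [651.0, -150.0], [644.6, -144.9], [638.2, -139.7]]
[122 126  41  53 770] [140.9 152.3] [[619.7, 241.1], [614.2, 236.3], [608.7, 231.5], [603.2, 226.7]]
[283 128  28  27 446] [296.5 141. ] [[649.2, -64.1], [643.0, -61.2], [636.8, -58.4], [630.6, -55.5]]
[243 136  23  23 273] [254.1 147.1] [[635.0, 19.9], [629.1, 20.6], [623.3, 21.4], [617.4, 22.2]]
[203 147  19  18 139] [212. 155.] [[617.1, 102.4], [611.7, 101.1], [606.3, 99.8], [600.9, 98.5]]
[326.96025886 406.04001616 247.74585414]
```

View pics/j9.png

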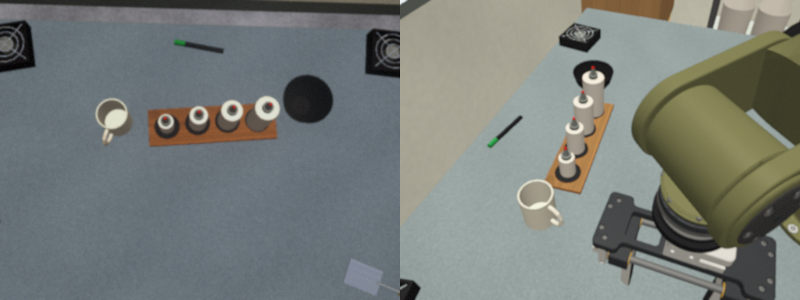

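>>> step_arm --plan '[[[0,0,0,0,0,0,-1],[0,0,0,0,0,0,-1],[0,0,0,0,0,0,-1],[0,0,0,0,0,0,-1],[0,0,0,0,0,0,-1]]]'

```text
time: 30.48
tcp_pos: [327.7, 404.6, 247.6]
tool_rot: [0.5, 0.5, 0.5, -0.5]
contact_force: [0.5, -0.2, 0.0]
gripper_width: 94.3
```

```bash
python3 -c "
from cell import *
print(finish_job())"
```

```text
the job is handed in; nothing more can be done
None
```

All four squeeze bottles stand on the pads in size order, and I handed the job in at about 30.5 s. The largest is on pad 4 beside the bowl, then the second largest on pad 3, the second smallest on pad 2, and the smallest on pad 1 beside the mug. No verdict is reported, so this rests on my own checks.

- **Centring:** in the last top picture, bottle d is about 3 mm off its pad centre. The other three are within about 1 mm, against the 13 mm allowed.
- **Upright and released:** the last top and side pictures show every bottle upright. The arm was clear of everything, with near-zero contact force.
- **Bowl and mug:** the mug is within half a pixel of its starting place in the top picture. I compared the bowl's position by eye only, and it looks unmoved.
- **One disagreement:** early wrist-camera readings, taken just after a move, were about 6 mm off the top and side cameras. I took pad positions from the top and side cameras, which agreed to about 1 mm, and later wrist readings agreed with the top camera to about 3 mm.

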